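Sugar lump into the measuring jug with tongs

TASK

Take the small tongs out of their white caddy and use them to pick the cube-shaped sugar lump off the long plate and lower it well down inside the measuring jug before letting go of it. Then stand the tongs back in the caddy. Touch the sugar only with the tongs, and leave the other pieces of sugar, the jug and the rest of the counter as they are.

Things in the scene. Friction and masses are not known exactly. Their poses are not given: they have to be found in the camera images.
- tongs: Small sprung steel tongs, 151 mm tall, 80 g, standing in the caddy, tips down. Origin: midway between the tips at their lower ends; z up to the bow, y from arm to arm (the squeezing direction), x across the 16 mm wide arms. Turned by pi they are the same. Bow: 23 mm round bar at the top; its axis, where the arms pivot 10 mm either side of centre, is 139 mm above the origin.
- tongs_grip (a point): Where to squeeze: midway between the two flat grip faces (16 mm wide, 84 to 114 mm above the tongs' origin), 99 mm above the origin. Width over the faces: open 51 mm at their lower edge (45 at the upper); 40 mm, faces parallel, on the lump. The spring pushes back with about 2 N when open, 6 N at 40 mm; about 25 N pinches the lump well. Opened past 51 mm the tongs are let go.
- tongs_tip (a point): Midway between the tip pads (16 mm wide, 14 mm tall, 4 mm thick), 7 mm above the tongs' lower ends. Both tips move alike. Gap between the pads by width over the grip faces' lower edge: 50 mm open (58 over the tips); 36 at 46 mm, which frees the lump while the tongs stay in hand; 22 (the lump's width) at 40 mm; about 2 fully squeezed. Axes as the tongs.
- caddy: White open-topped plastic box fixed to the counter, holding the tongs. 38 mm (x) by 94 mm (y) outside, 75 mm high, walls and floor 5 mm, so 28 by 84 mm inside. Origin: centre of its underside; z up.
- plate: Long blue stoneware plate fixed to the counter, 200 mm (x) by 110 mm (y), flat, its upper surface 8 mm above its underside, with a 5 mm wide rim 12 mm high. Origin: centre of its underside; z up. Three pieces of pale sugar stand on it in a row along x, 60 mm apart, in any order.
- lump_center (a point): Centre of the cube-shaped sugar lump, 22 mm each way, 12 g, standing on the plate: the piece to move. x and y axes along its sides, z up.
- dome: Round domed piece of sugar, 30 mm across and 21 mm high, on the plate; leave it. Origin: centre of its underside.
- stick: Flat oblong piece of sugar, 14 by 50 mm and 12 mm high, on the plate; leave it. Origin: centre of its underside, y along its length.
- jug: Clear plastic measuring jug with red tick marks, loose, 200 g, 80 mm high, rim radius 45 mm, foot radius 40 mm, walls 3 mm, floor 5 mm thick. Handle on its +y side reaching 75 mm from the axis, small spout on -y. Origin: centre of its underside; z up.
- jug_rim (a point): Centre of the jug's mouth, 80 mm above its underside.
- mug: White mug, radius 38 mm, 85 mm high; a bystander. Origin: centre of its underside.
- spice: Small amber jar, radius 20 mm, 90 mm high; a bystander. Origin: centre of its underside.
- bowl: Small blue bowl, radius 50 mm, 45 mm high; a bystander. Origin: centre of its underside.
- paddle: Wooden rice paddle 200 mm long lying flat; a bystander. Origin in its middle, x along it towards the blade.
- lump: The same sugar lump; origin at the centre of its underside, 11 mm below its centre.
Not all that is in view belongs to the job. Leave any green look-alike of the caddy alone.

How it is judged:
By the outcome, as a careful person would: the job done as asked, in the order asked, and still so for the second after the job is handed in, with the robot touching nothing.
It also fails if it takes over 64 s, if anything falls off the work surface, if the arm or the gripper's body presses on something with over 40 N, if the wrist force passes 120 N, or if a joint passes its speed limit or range.

ROBOT

A 6-joint arm with a two-finger parallel gripper is mounted at the origin on the work surface. World frame = base frame: x ahead of the robot, y to its left, z up, the work surface at z = 0. Lengths are in m, angles in rad, forces in N, time in s.
With the tool pointing down it reaches from about 0.35 to 0.85 m from the base axis. Payload 8.1 kg.
Tool frame: the origin (TCP) lies between the finger pads; the fingertips stand 8 mm ahead of it and the grasp point (between the pads) lies 11 mm behind it (robot.tip_reach is the y of the fingertips in the tool frame, in m); y points along the fingers, z is the direction in which the jaws open and shut, and the axes are right-handed (so a half turn about y gives the same grasp; the last joint's range is limited). The gripper opens to 93 mm and grips with 3 to 60 N. Pads are 15 mm wide; open, the fingers measure 128 mm over their backs; the gripper's body (75 mm by 188 mm) begins 65 mm behind the grasp point.
Start: joints at [-1.398, 0.13, 1.488, -0, 1.523, -0.085], TCP at [0.153, -0.58, 0.227] pointing down, gripper open.
Joint ranges: [-2.96, 2.96], [-0.89, 2.26], [0.02, 2.5], [-1.34, 4.48], [0, 2.73], [-2.66, 2.66]. Speed limits (rad/s): [2.39, 2.39, 2.79, 3.14, 3.14, 3.14].

INTERFACE

Orientations are given as a rotation vector (axis times angle).
In Python, from plant import robot gives the robot as it stands.
- The arm moves only by the tool carry_out, never from a script. Its argument "increments" is a list of rows, each an object with "linear": the shift along the tool's x, y, z in m, a list of three; "yaw": the turn about the tool's y in rad. A call has 1 to 5 rows; each row is the pose to reach, as a shift and turn from the pose measured when the call began, along the tool's axes at that moment; what a row does not reach only later rows make up. A row lasts 1/8 s, in which the tool goes at most 62.5 mm and 10.7 degrees, less where a joint would pass 70% of its speed; a pose out of reach is approached as far as the arm can. A call with a gripper value outside its range is refused whole. "gripper" is the opening, from 0 (shut) to 1 (fully open), set as the call begins (left out, the last holds). The fingers move at their own pace and stop on an object; "newtons" is the grip in N (left out, the last holds). Time passes only in rows, so rows that repeat a pose let the fingers close. It gives the time, the measured TCP pose, the force and the opening at its end, in the units of the state.
- robot.read_state(): the state, without advancing time (a new reading comes with each control period).
- robot.read_camera(name): name is "side" or "top"; returns the picture (384x512x3 uint8, blue, green, red); there is no depth.
- robot.camera_params(name): a dict with "fov_y" (degrees; the focal length in pixels is half the picture's height over the tangent of half this angle, whatever the lens; pixels are square), "cx", "cy" (the principal point, pixels), "R" (3x3) and "t" (3): a world point X has camera coordinates R X + t. Camera axes: x right, y down, z forward; pixel columns grow to the right and rows downward; lengths in m; the calibration is good to about 2 mm. A picture is of the moment at which its call begins. camera_params takes no time and is no camera call.
- robot.close_job(): hands the job in, once; it reports no verdict.
The state is a dict: "t": time; "q": joint angles; "dq": joint speeds; "joint_torque": joint torques, N m; "tool_pos": TCP position; "orientation": TCP orientation; "force": force on the tool from outside, world axes, zero at the start; "wrist_torque": the same for the moment, N m; "opening": finger opening in m.
Only numpy, scipy, OpenCV 4.12 (cv2) and the standard library are available. Lean on these libraries where they do the work, as an engineer would, in place of code of your own. Each camera call takes 0.05 s, during which the arm holds its last target.

## Working session

There is one attempt and no reset: what is moved stays moved. The work goes in short steps, Python scripts to look and compute and a tool call to move; the robot and the scene stay as the last step left them, time stands still between calls to the robot, and variables do not carry over. Pictures are saved under pics/ and viewed, and the job is handed in when it is done.

Besides the shell and the picture viewer there is one more tool, called after "Request:" as name(argument=value, ...) on one line, values as JSON. carry_out: Moves the arm, as the interface text tells. Its arguments: {"type":"object","properties":{"increments":{"type":"array","items":{"type":"object","properties":{"linear":{"type":"array","items":{"type":"number"}},"yaw":{"type":"number"}}}},"gripper":{"type":"number"},"newtons":{"type":"number"}},"required":["increments"]}

```bash
ls; mkdir -p pics; python3 - <<'E'
from plant import robot
import cv2
for n in ("top","side"):
    im=robot.read_camera(n); cv2.imwrite(f"pics/{n}0.png",im)
    p=robot.camera_params(n); print(n,p)
print(robot.read_state(), robot.tip_reach)
E
```

```text
pics
top {'fov_y': 46.34625390164338, 'cx': 258.7275659706628, 'cy': 184.79571987791775, 'R': array([[ 0.12795464, -0.9917781 ,  0.00194981],
       [-0.97006682, -0.12556219, -0.20785692],
       [ 0.20639276,  0.02470481, -0.9781573 ]]), 't': array([-0.03885991,  0.5957931 ,  1.23660508])}
side {'fov_y': 45.230520059492946, 'cx': 259.292706387114, 'cy': 191.33412913355022, 'R': array([[-0.72093258, -0.69299307, -0.00410172],
       [-0.43941976,  0.46169669, -0.77054944],
       [ 0.53587918, -0.55371182, -0.63736703]]), 't': array([0.43648573, 0.32597602, 0.88330978])}
{'t': 0.1, 'q': array([-1.39838994e+00,  1.31095127e-01,  1.48912979e+00, -9.95447075e-06,
        1.52300439e+00, -8.54336396e-02]), 'dq': array([-0.00039995, -0.00258495, -0.00418057, -0.00089334,  0.00120728,
       -0.00211538]), 'joint_torque': array([ 3.92522179e-05, -5.61341143e+01, -4.93097448e+01,  7.70348101e-02,
        2.90940050e-02, -6.86730118e-05]), 'tool_pos': array([ 0.15291049, -0.57968623,  0.22570896]), 'orientation': array([-0.27025306,  2.08571466, -2.08227948]), 'force': array([-0.10792927, -0.81965613,  0.53053379]), 'wrist_torque': array([-0.06343938,  0.03934885,  0.04888042]), 'opening': 0.0927427471156537} 0.008
```

View pics/top0.png

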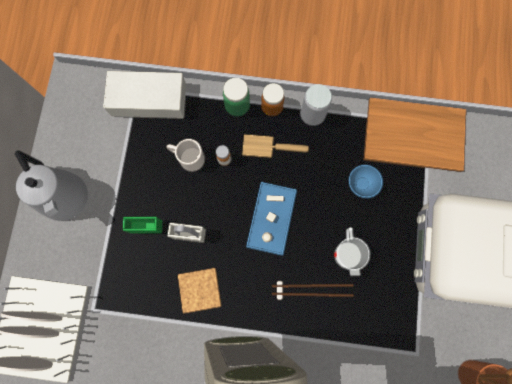

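View pics/side0.png

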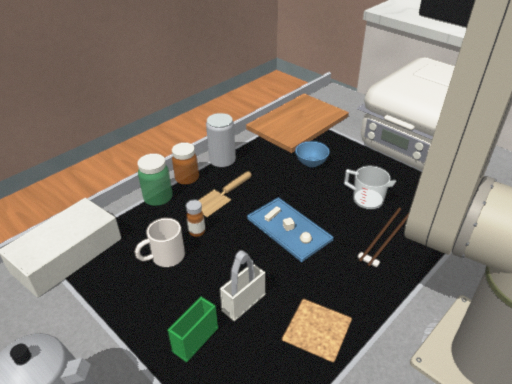

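The top view shows the white caddy at about (187,232), the lump in the middle of the plate at about (271,217), and the jug at (351,254) with its handle up the picture. The side view shows the tongs standing in the caddy at about (243,280). I'll enlarge these areas.

```bash
cat > h.py <<'E'
import numpy as np, cv2
from plant import robot
def K(n):
    p=robot.camera_params(n); f=192/np.tan(np.radians(p['fov_y'])/2)
    return np.array([[f,0,p['cx']],[0,f,p['cy']],[0,0,1]]),p['R'],p['t']
def ray(n,uv):
    k,R,t=K(n); uv=np.atleast_2d(np.array(uv,float))
    d=np.c_[uv,np.ones(len(uv))]@np.linalg.inv(k).T@R
    return -R.T@t,d
def onz(n,uv,z):
    c,d=ray(n,uv); return c+d*((z-c[2])/d[:,2])[:,None]
def proj(n,X):
    k,R,t=K(n); X=np.atleast_2d(X); q=(X@R.T+t)@k.T; return q[:,:2]/q[:,2:]
def tri(a,b):
    P=[K(n)[0]@np.c_[K(n)[1],K(n)[2]] for n in("top","side")]
    X=cv2.triangulatePoints(P[0],P[1],np.array(a,float).reshape(-1,2).T,np.array(b,float).reshape(-1,2).T); return (X[:3]/X[3]).T
def crop(src,out,x0,y0,w,h,s):
    im=cv2.imread(src)[y0:y0+h,x0:x0+w]; cv2.imwrite(out,cv2.resize(im,None,fx=s,fy=s,interpolation=cv2.INTER_CUBIC))
E
python3 - <<'E'
from h import *
a=lambda s,x,y,w,h,k:cv2.resize(cv2.imread(s)[y:y+h,x:x+w],None,fx=k,fy=k,interpolation=cv2.INTER_CUBIC)
cv2.imwrite('pics/c1.png',np.hstack([a('pics/top0.png',160,215,55,35,7),a('pics/top0.png',240,215-35,65,80,3.0625*1)[:245]]))
cv2.imwrite('pics/c2.png',np.hstack([a('pics/side0.png',210,240,70,85,5),a('pics/side0.png',245,195,90,85,5)[:425,:]]))
cv2.imwrite('pics/c3.png',np.hstack([a('pics/top0.png',325,225,55,55,7),a('pics/side0.png',340,160,55,55,7)]))
E
```

```text
(no output)
```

View pics/c1.png

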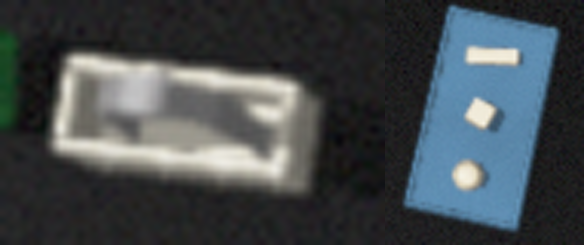

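View pics/c2.png

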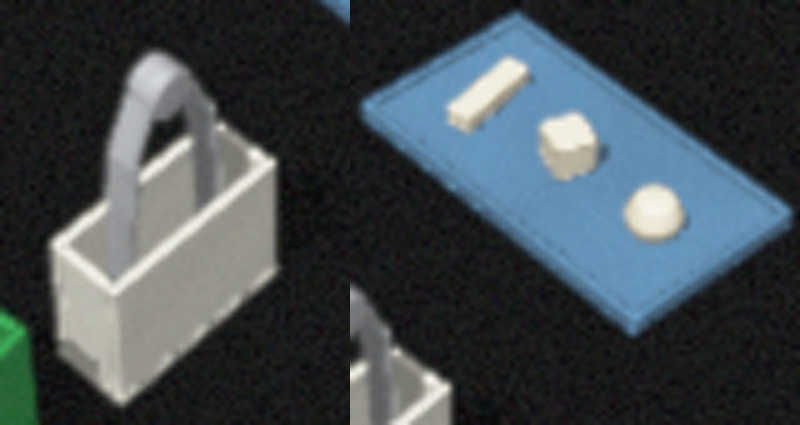

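View pics/c3.png

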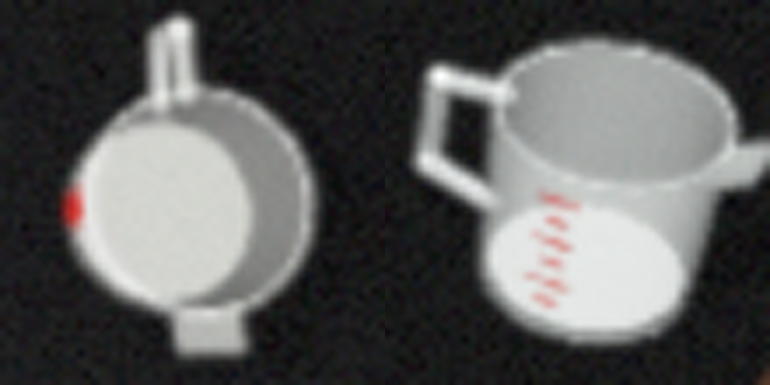

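```bash
python3 - <<'E'
from h import *
for n in("top","side"): print(n,"cam at",ray(n,[0,0])[0].round(3))
T=cv2.imread('pics/top0.png'); S=cv2.imread('pics/side0.png')
# caddy rim outer corners at z=.075
ct=np.array([[65,52],[300,78],[290,180],[52,152]])/7+[160,215]-0.0
cs=np.array([[50,243],[122,290],[276,158],[218,122]])/5+[210,240]
for n,c in(("top",ct),("side",cs)):
    X=onz(n,c,.075)[:,:2]; print(n,X.round(4).tolist(),X.mean(0).round(4),[np.linalg.norm(X[i]-X[i-1]).round(4) for i in range(4)])
    r=cv2.minAreaRect(X.astype(np.float32)); print(r)
# plate
for n,I in(("top",T),("side",S)):
    hsv=cv2.cvtColor(I,cv2.COLOR_BGR2HSV); m=cv2.inRange(hsv,(95,90,60),(115,255,255))
    L,k,st,ce=cv2.connectedComponentsWithStats(m)
    i=1+st[1:,4].argmax(); print(n,'plate',st[i])
    cn=max(cv2.findContours((k==i).astype(np.uint8),0,1)[0],key=cv2.contourArea)[:,0,:]
    hull=cv2.convexHull(cn)
    X=onz(n,cn,.010)[:,:2]; print(cv2.minAreaRect((X*1000).astype(np.float32)))
    # sugar inside
    mm=np.zeros(m.shape,np.uint8); cv2.fillPoly(mm,[hull],255); mm=cv2.erode(mm,np.ones((5,5)))
    s=cv2.inRange(I,(130,150,160),(255,255,255))&mm
    L,k,st,ce=cv2.connectedComponentsWithStats(s)
    for i in range(1,L):
        if st[i,4]>15:
            cn=max(cv2.findContours((k==i).astype(np.uint8),0,1)[0],key=cv2.contourArea)[:,0,:]
            X=onz(n,cn,.03)[:,:2]*1000
            print(st[i],ce[i].round(1),onz(n,ce[i],.03).round(4),cv2.minAreaRect(X.astype(np.float32)))
E
```

```text
top cam at [0.328 0.006 1.334]
side cam at [-0.015  0.641  0.816]
top [[0.4534, 0.2735], [0.4552, 0.1781], [0.4143, 0.1758], [0.4131, 0.2719]] [0.434  0.2248] [np.float64(0.0403), np.float64(0.0954), np.float64(0.0409), np.float64(0.0961)]
((0.4338659644126892, 0.22466614842414856), (0.040893107652664185, 0.09696081280708313), 1.0506640672683716)
side [[0.4522, 0.273], [0.4145, 0.2691], [0.4168, 0.178], [0.4481, 0.1806]] [0.4329 0.2252] [np.float64(0.0925), np.float64(0.0379), np.float64(0.091), np.float64(0.0314)]
((0.43448200821876526, 0.22552955150604248), (0.03778311610221863, 0.09403758496046066), 1.4752556085586548)
top plate [ 246  181   51   75 2318]
((513.2453002929688, -10.511978149414062), (114.3998031616211, 204.97494506835938), 84.72056579589844)
[266 195  18   6  89] [274.3 197.9] [[ 0.5695 -0.0121  0.03  ]] ((570.6930541992188, -12.46426010131836), (15.006013870239258, 50.245086669921875), 7.371228218078613)
[266 212  10  10  64] [270.5 216.6] [[ 0.5127 -0.0078  0.03  ]] ((512.4776611328125, -7.458893775939941), (22.241443634033203, 23.74125099182129), 70.52684020996094)
[262 233   9   9  63] [266.  236.9] [[ 0.4524 -0.002   0.03  ]] ((452.0111999511719, -2.0722885131835938), (23.140541076660156, 23.215890884399414), 7.360957622528076)
side plate [ 247  197   87   65 2346]
((512.8348388671875, -9.464447021484375), (120.23373413085938, 209.54959106445312), 84.46556854248047)
[264 206  16  15 104] [271.7 213. ] [[ 0.563  -0.0015  0.03  ]] ((563.3226318359375, -2.2220020294189453), (17.51973533630371, 57.82803726196289), 5.191972732543945)
[283 217  11  14 117] [288.1 223.5] [[ 0.5076 -0.001   0.03  ]] ((508.02545166015625, -1.1279621124267578), (24.789819717407227, 46.618858337402344), 41.598628997802734)
[300 232  12  11 100] [305.3 237. ] [[0.4472 0.0059 0.03  ]] ((447.0222473144531, 5.394285202026367), (26.198814392089844, 34.006675720214844), 39.97553634643555)
```

```bash
python3 - <<'E'
from h import *
print(tri([179,228.1],[242,257]), onz("top",[179,228.1],.15), onz("side",[242,257],.15))
a=lambda s,x,y,w,h,k:cv2.resize(cv2.imread(s)[y:y+h,x:x+w],None,fx=k,fy=k,interpolation=cv2.INTER_CUBIC)
cv2.imwrite('pics/d1.png',np.hstack([cv2.convertScaleAbs(a('pics/top0.png',164,220,48,26,16),alpha=1.4)]))
cv2.imwrite('pics/d2.png',np.hstack([a('pics/top0.png',258,205,25,25,16),a('pics/side0.png',275,210,25,25,16)]))
cv2.imwrite('pics/d3.png',a('pics/side0.png',210,245,70,55,10))
# predicted tongs keypoints w/ tongs at caddy centre, z=.005
for n,(ox,oy) in(("top",(164,220)),("side",(210,245))):
    c=np.array([.434,.225]); pts=[]
    for y,z in [(0,.144),(0,.156),(-.025,.1),(.025,.1),(-.029,.005),(.029,.005)]:
        pts.append([c[0],c[1]+y,z])
    print(n,((proj(n,pts)-[ox,oy])*(16 if n=="top" else 10)).round())
E
```

```text
[[0.43319748 0.22889947 0.14827406]] [[0.43436936 0.22956348 0.15      ]] [[0.43061958 0.22925472 0.15      ]]
top [[273. 139.]
 [261. 131.]
 [460. 187.]
 [172. 149.]
 [554. 244.]
 [244. 204.]]
side [[324. 120.]
 [323.  78.]
 [417. 200.]
 [240. 339.]
 [437. 482.]
 [244. 643.]]
```

View pics/d1.png

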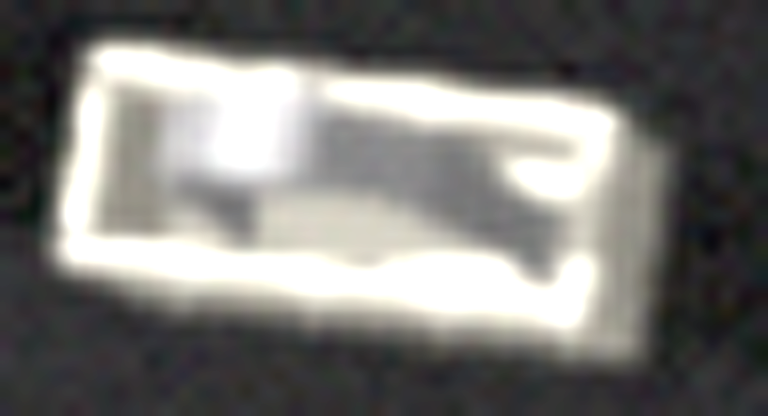

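View pics/d2.png

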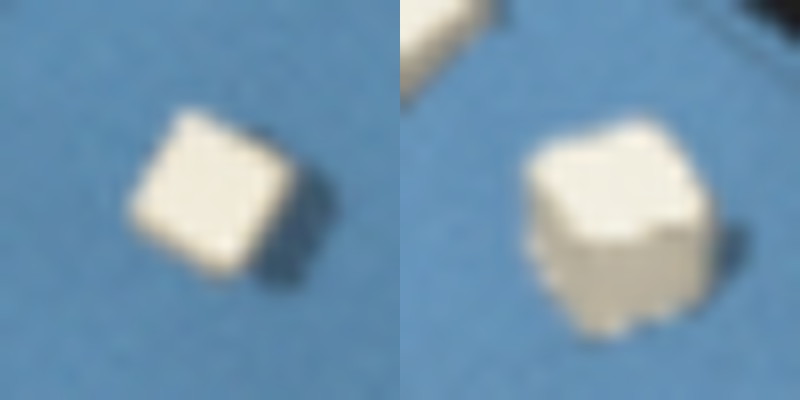

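View pics/d3.png

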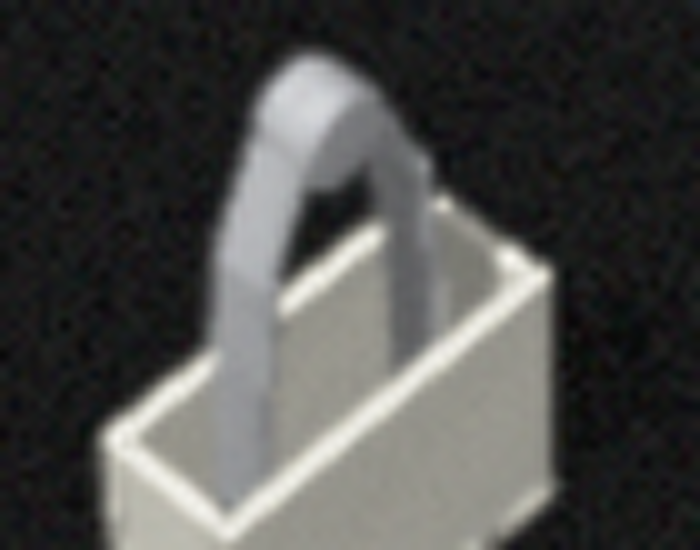

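The tongs stand close to the caddy's centre, squeezing direction along world y. The lump is turned on the plate, with its top face corners at about (188,105), (300,165), (225,280) and (128,210) in the 16x crop. Next I'll work out the lump, the jug and the tool axes.

```bash
cat >> h.py <<'E'
from scipy.spatial.transform import Rotation as Ro
def uv(c,s,o): return (np.array(c,float)+.5)/s-.5+np.array(o)
def plan(goal,jaw=None):
    """goal TCP xyz, jaw = heading (rad, mod pi) of jaw axis; prints tool-frame shift & yaw"""
    s=robot.read_state(); R=Ro.from_rotvec(s['orientation']).as_matrix()
    d=R.T@(np.array(goal)-s['tool_pos']); h=np.arctan2(R[1,2],R[0,2])
    print('t',s['t'].__round__(2),'pos',s['tool_pos'].round(4),'jawhead',h.round(3),'ydir',R[:,1].round(3),'F',s['force'].round(1),'open',round(s['opening'],4),'q',s['q'].round(2))
    y=None
    if jaw is not None:
        y=(jaw-h+np.pi/2)%np.pi-np.pi/2; y=-y  # tool y is down
    print('shift',d.round(4),'yaw',y)
E
python3 - <<'E'
from h import *
s=robot.read_state();R=Ro.from_rotvec(s['orientation']).as_matrix();print(R.round(3))
X=onz("top",uv([[188,105],[300,165],[225,280],[128,210]],16,[258,205]),.03)[:,:2]
print(X.round(4),X.mean(0)); r=[np.arctan2(*(X[i]-X[i-1])[::-1]) for i in range(4)];print(np.array(r).round(3), [np.linalg.norm(X[i]-X[i-1]).round(4) for i in range(4)])
S=onz("side",uv([[125,160],[245,120],[312,215],[175,240]],16,[275,210]),.03)[:,:2]
print('side',S.round(4),S.mean(0)); print([np.arctan2(*(S[i]-S[i-1])[::-1]).round(3) for i in range(4)])
print('jug top',onz("top",uv([[196,202],[75,202],[318,202],[196,88],[196,315]],7,[325,225]),.08).round(4))
print('jug side rim',onz("side",uv([[617-385,115],[495-385,115],[740-385,115],[617-385,42],[617-385,185]],7,[340,160]),.08).round(4))
print('jug h/spout',onz("top",uv([[180,22],[210,350]],7,[325,225]),.07).round(4))
plan([.434,.226,.2],np.pi/2)
E
```

```text
[[-0.967 -0.     0.255]
 [-0.255  0.002 -0.967]
 [-0.    -1.    -0.002]]
[[ 0.5285 -0.0022]
 [ 0.5201 -0.0239]
 [ 0.4973 -0.0128]
 [ 0.5078  0.0063]] [ 0.51343711 -0.00813698]
[-0.39  -1.939  2.69   1.07 ] [np.float64(0.0223), np.float64(0.0233), np.float64(0.0253), np.float64(0.0218)]
side [[ 0.5274 -0.0019]
 [ 0.5199 -0.0217]
 [ 0.4983 -0.0125]
 [ 0.5099  0.0063]] [ 0.51390371 -0.00744904]
[np.float64(-0.435), np.float64(-1.934), np.float64(2.741), np.float64(1.016)]
jug top [[ 0.4329 -0.2451  0.08  ]
 [ 0.4268 -0.1976  0.08  ]
 [ 0.4391 -0.293   0.08  ]
 [ 0.4778 -0.2413  0.08  ]
 [ 0.3891 -0.2488  0.08  ]]
jug side rim [[ 0.4327 -0.2473  0.08  ]
 [ 0.4656 -0.216   0.08  ]
 [ 0.3996 -0.2788  0.08  ]
 [ 0.4581 -0.2862  0.08  ]
 [ 0.4096 -0.212   0.08  ]]
jug h/spout [[ 0.5046 -0.2346  0.07  ]
 [ 0.3768 -0.2575  0.07  ]]
t 0.1 pos [ 0.1529 -0.5797  0.2257] jawhead -1.313 ydir [-0.     0.002 -1.   ] F [-0.1 -0.8  0.5] open 0.0927 q [-1.4   0.13  1.49 -0.    1.52 -0.09]
shift [-0.4772  0.0269 -0.7073] yaw 0.25784061613956855
```

Request:
carry_out(increments=[{"linear": [-0.045,0,-0.035],"yaw": 0.05},{"linear": [-0.09,0,-0.07],"yaw": 0.1},{"linear": [-0.14,-0.005,-0.11],"yaw": 0.15},{"linear": [-0.19,-0.01,-0.15],"yaw": 0.2},{"linear": [-0.24,-0.01,-0.19],"yaw": 0.258}], gripper=1.0, newtons=20)

```text
t: 0.72
tool_pos: [0.3344, -0.3371, 0.2362]
orientation: [-0.003, -2.222, 2.219]
force: [0.4, -0.6, -0.1]
opening: 0.0928
```

```bash
python3 - <<'E'
from h import *
plan([.434,.226,.22],np.pi/2)
E
```

```text
t 0.72 pos [ 0.3344 -0.3371  0.2362] jawhead -1.573 ydir [ 0.     0.001 -1.   ] F [ 0.4 -0.6 -0.1] open 0.0928 q [-0.9  -0.22  1.81  0.    1.55  0.68]
shift [-0.0982  0.0169 -0.5633] yaw -0.0023977296332668985
```

Request:
carry_out(increments=[{"linear": [-0.03,0,-0.05]},{"linear": [-0.06,0,-0.1]},{"linear": [-0.085,0,-0.155]},{"linear": [-0.1,0,-0.215]},{"linear": [-0.1,0.005,-0.275]}])

```text
$.increments[0]: bad value
```

Request:
carry_out(increments=[{"linear": [0,0,-0.06]},{"linear": [0,0,-0.12]},{"linear": [0,0,-0.18]},{"linear": [0,0.005,-0.24]},{"linear": [0,0.005,-0.286]}])

```text
$.increments[0]: bad value
```

```bash
python3 - <<'E'
from h import *
plan([.434,.226,.093],np.pi/2)
E
```

```text
t 0.72 pos [ 0.3344 -0.3371  0.2362] jawhead -1.573 ydir [ 0.     0.001 -1.   ] F [ 0.4 -0.6 -0.1] open 0.0928 q [-0.9  -0.22  1.81  0.    1.55  0.68]
shift [-0.0982  0.1439 -0.5632] yaw -0.0023977296332668985
```

Every row needs a yaw, so I'll put it in.

Request:
carry_out(increments=[{"linear": [-0.03,0,-0.05],"yaw": 0},{"linear": [-0.06,0,-0.1],"yaw": 0},{"linear": [-0.085,0,-0.155],"yaw": 0},{"linear": [-0.1,0,-0.215],"yaw": 0},{"linear": [-0.1,0.005,-0.275],"yaw": 0}])

```text
t: 1.35
tool_pos: [0.4355, -0.0603, 0.2315]
orientation: [-0.003, -2.222, 2.219]
force: [1.4, 0.5, -0.2]
opening: 0.0932
```

Request:
carry_out(increments=[{"linear": [0,0,-0.06],"yaw": 0},{"linear": [0,0,-0.12],"yaw": 0},{"linear": [0,0,-0.18],"yaw": 0},{"linear": [0,0.005,-0.24],"yaw": 0},{"linear": [0,0.005,-0.286],"yaw": 0}])

```text
t: 1.98
tool_pos: [0.4352, 0.2279, 0.2261]
orientation: [-0.0, -2.222, 2.219]
force: [0.2, -0.3, -0.1]
opening: 0.093
```

```bash
python3 - <<'E'
from h import *
plan([.434,.226,.093],np.pi/2)
E
```

```text
t 1.98 pos [0.4352 0.2279 0.2261] jawhead -1.572 ydir [-0.     0.001 -1.   ] F [ 0.2 -0.3 -0.1] open 0.093 q [ 0.38 -0.17  1.78  0.    1.53  1.95]
shift [0.0011 0.1331 0.0021] yaw -0.0008799889711479381
```

Request:
carry_out(increments=[{"linear": [0.001,0.03,0.002],"yaw": 0},{"linear": [0.001,0.06,0.002],"yaw": 0},{"linear": [0.001,0.09,0.002],"yaw": 0},{"linear": [0.001,0.115,0.002],"yaw": 0},{"linear": [0.001,0.133,0.002],"yaw": 0}])

```text
t: 2.6
tool_pos: [0.4333, 0.2258, 0.0915]
orientation: [0.002, -2.22, 2.219]
force: [0.2, -0.6, -0.6]
opening: 0.0929
```

```bash
python3 - <<'E'
from h import *
plan([.434,.226,.093],np.pi/2)
for n,o in(("side",(190,215)),("top",(150,205))):
    im=robot.read_camera(n); x,y=o; cv2.imwrite(f'pics/e_{n}.png',cv2.resize(im[y:y+100,x:x+110],None,fx=5,fy=5,interpolation=cv2.INTER_CUBIC))
E
```

```text
t 2.6 pos [0.4333 0.2258 0.0915] jawhead -1.572 ydir [-0.002  0.001 -1.   ] F [ 0.2 -0.6 -0.6] open 0.0929 q [ 0.37 -0.06  1.94  0.    1.27  1.95]
shift [-0.0007 -0.0015 -0.0002] yaw -0.0008534553017005564
```

View pics/e_side.png

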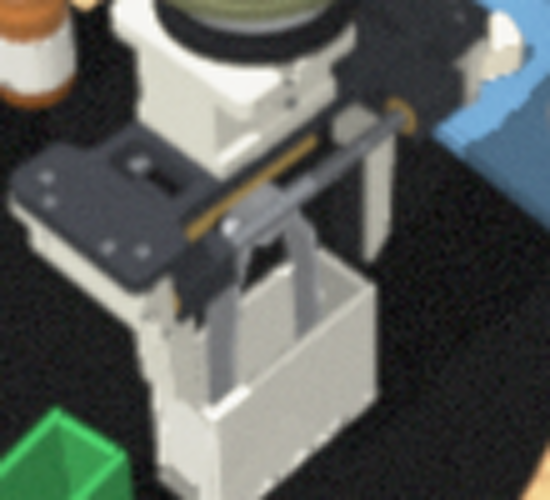

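The fingers sit either side of the tongs above the caddy, with the left finger at about (170,330) and the right at (375,230) in the crop. I'll close partway, to about 48 mm.

Request:
carry_out(increments=[{"linear": [0,-0.001,0],"yaw": 0},{"linear": [0,-0.001,0],"yaw": 0},{"linear": [0,-0.001,0],"yaw": 0},{"linear": [0,-0.001,0],"yaw": 0},{"linear": [0,-0.001,0],"yaw": 0}], gripper=0.515, newtons=25)

```text
t: 3.32
tool_pos: [0.4326, 0.2254, 0.092]
orientation: [0.003, -2.219, 2.219]
force: [-0.5, -1.0, 1.7]
opening: 0.05
```

Request:
carry_out(increments=[{"linear": [0,0,0],"yaw": 0},{"linear": [0,0,0],"yaw": 0},{"linear": [0,0,0],"yaw": 0}])

```text
t: 3.7
tool_pos: [0.4326, 0.2253, 0.092]
orientation: [0.003, -2.218, 2.22]
force: [-0.7, -1.6, 1.5]
opening: 0.0479
```

Request:
carry_out(increments=[{"linear": [0,-0.015,0],"yaw": 0},{"linear": [0,-0.04,0],"yaw": 0},{"linear": [0,-0.07,0],"yaw": 0},{"linear": [0,-0.1,0],"yaw": 0},{"linear": [0,-0.125,0],"yaw": 0}])

```text
t: 4.32
tool_pos: [0.4334, 0.2257, 0.2195]
orientation: [0.002, -2.22, 2.219]
force: [1.0, -0.2, -0.2]
opening: 0.0479
```

```bash
python3 - <<'E'
from h import *
plan([.5135,-.0078,.21],1.13)
s=robot.read_state();R=Ro.from_rotvec(s['orientation']).as_matrix();print(R.round(4))
for n,o in(("side",(180,165)),("top",(130,185))):
    im=robot.read_camera(n); cv2.imwrite(f'pics/f_{n}_raw.png',im);x,y=o; cv2.imwrite(f'pics/f_{n}.png',cv2.resize(im[y:y+120,x:x+120],None,fx=5,fy=5,interpolation=cv2.INTER_CUBIC))
E
```

```text
t 4.33 pos [0.4334 0.2257 0.2195] jawhead -1.572 ydir [-0.002  0.    -1.   ] F [ 1.  -0.2 -0.2] open 0.0479 q [ 0.37 -0.17  1.8   0.    1.52  1.95]
shift [-0.0803  0.0092  0.2334] yaw 0.4400526578306021
[[-1.0e+00 -2.4e-03 -7.0e-04]
 [ 7.0e-04  4.0e-04 -1.0e+00]
 [ 2.4e-03 -1.0e+00 -4.0e-04]]
```

View pics/f_side.png

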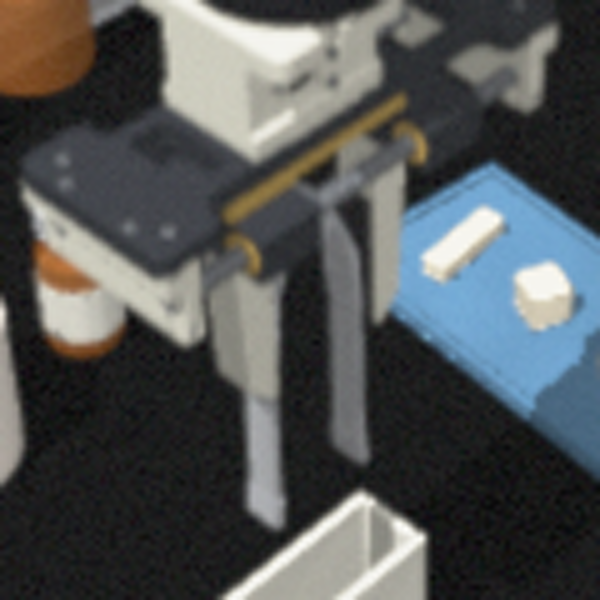

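View pics/f_top.png

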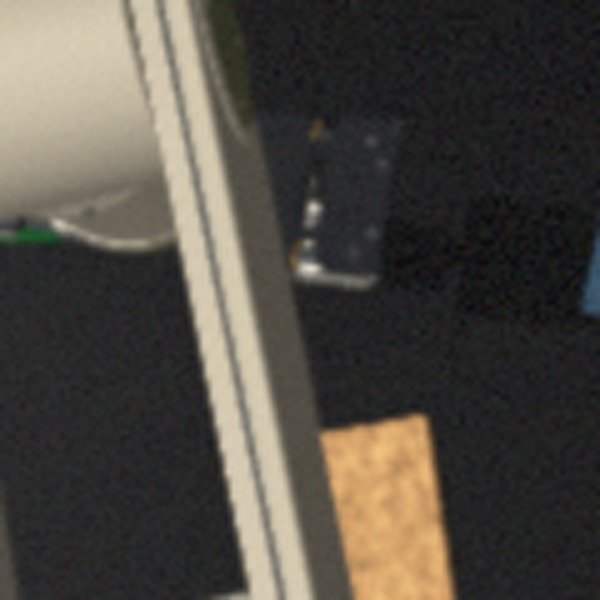

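The side view shows the tongs held clear of the caddy, with the tip ends at about (264,522) and (350,457) in the crop. I'll compare these with where they should be.

```bash
python3 - <<'E'
from h import *
T=np.array([.4334,.2257,.2195])
for dx in(0,):
  P=[[T[0]+x,T[1]+y,T[2]-.088] for y in(.0255,.0215,-.0215,-.0255) for x in(-.008,.008)]
  print(((proj("side",P)-[180,165]+.5)*5-.5).round().reshape(4,2,2).tolist())
for ab in ((250,510),(280,530),(333,447),(368,465)): print(onz("side",uv(ab,5,[180,165]),.1315))
E
```

```text
[[[282.0, 532.0], [254.0, 511.0]], [[290.0, 527.0], [261.0, 505.0]], [[368.0, 466.0], [339.0, 446.0]], [[375.0, 461.0], [346.0, 440.0]]]
[[0.44262249 0.25201117 0.1315    ]]
[[0.4268736  0.25095928 0.1315    ]]
[[0.4426645  0.20637774 0.1315    ]]
[[0.42578283 0.20358102 0.1315    ]]
```

Request:
carry_out(increments=[{"linear": [-0.016,0,0.045],"yaw": 0.09},{"linear": [-0.032,0,0.095],"yaw": 0.18},{"linear": [-0.048,0,0.145],"yaw": 0.27},{"linear": [-0.064,0.005,0.195],"yaw": 0.36},{"linear": [-0.08,0.01,0.233],"yaw": 0.44}])

```text
t: 5.05
tool_pos: [0.5147, -0.0087, 0.2101]
orientation: [-0.447, -1.978, 1.973]
force: [1.0, -0.1, -1.3]
opening: 0.0481
```

```bash
python3 - <<'E'
from h import *
plan([.5135,-.0078,.101],1.13)
E
```

```text
t 5.05 pos [ 0.5147 -0.0087  0.2101] jawhead -2.015 ydir [ 0.001  0.002 -1.   ] F [ 1.  -0.1 -1.3] open 0.0481 q [-0.12 -0.09  1.75  0.    1.49  1.9 ]
shift [ 0.0015  0.1091 -0.    ] yaw -0.0037326824448076223
```

Request:
carry_out(increments=[{"linear": [0.001,0.03,0],"yaw": 0},{"linear": [0.001,0.055,0],"yaw": 0},{"linear": [0.001,0.07,0],"yaw": 0},{"linear": [0.001,0.075,0],"yaw": 0},{"linear": [0.001,0.075,0],"yaw": 0}])

```text
t: 5.68
tool_pos: [0.5141, -0.0079, 0.1354]
orientation: [-0.447, -1.978, 1.973]
force: [0.3, -0.8, -0.8]
opening: 0.0484
```

```bash
python3 - <<'E'
from h import *
plan([.5135,-.0078,.101],1.13)
for n,o in(("side",(240,150)),("top",(225,165))):
    im=robot.read_camera(n); cv2.imwrite(f'pics/g_{n}_raw.png',im);x,y=o; cv2.imwrite(f'pics/g_{n}.png',cv2.resize(im[y:y+100,x:x+100],None,fx=6,fy=6,interpolation=cv2.INTER_CUBIC))
E
```

```text
t 5.67 pos [ 0.5141 -0.0079  0.1354] jawhead -2.015 ydir [ 0.002  0.002 -1.   ] F [ 0.3 -0.8 -0.8] open 0.0484 q [-0.12 -0.04  1.83  0.    1.35  1.9 ]
shift [0.0006 0.0344 0.0002] yaw -0.0033156138281285052
```

View pics/g_side.png

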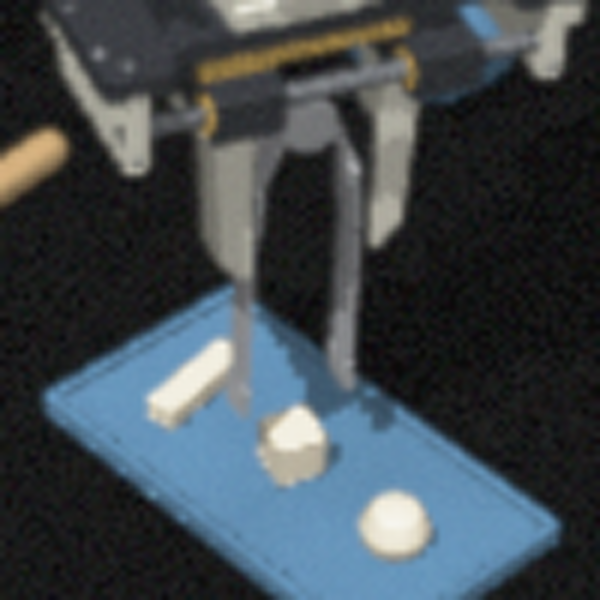

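View pics/g_top.png

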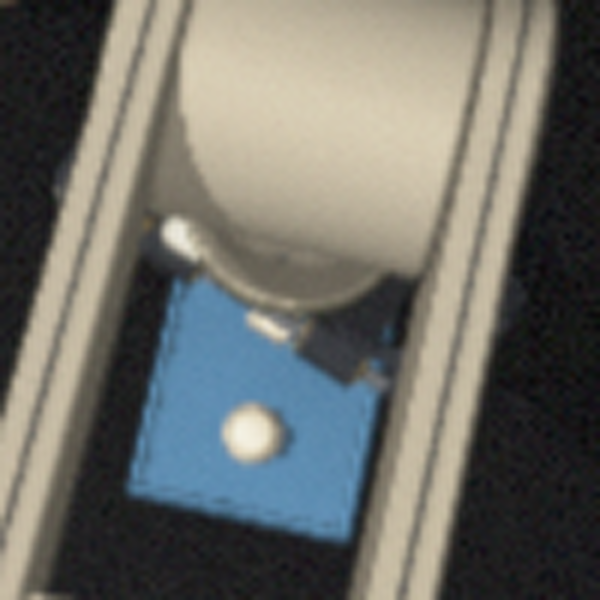

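The left tip shows at (240,412) and the right at (345,385) in the crop, with the lump at (293,445) between and below them. I'll check the fit numerically.

```bash
python3 - <<'E'
from h import *
s=robot.read_state();R=Ro.from_rotvec(s['orientation']).as_matrix();T=s['tool_pos']
for sg in(-1,1):
  P=[T+R@np.array([x,.088,sg*z]) for z in(.0215,.0255) for x in(-.008,.008)]
  print(((proj("side",P)-[240,150]+.5)*6-.5).round().tolist())
L=[[.5135+x,-.0078+y,.03] for x,y in((0,0),)]
print(((proj("side",L)-[240,150]+.5)*6-.5).round())
E
python3 - <<'E'
import cv2
im=cv2.imread('pics/g_side_raw.png')[195:240,265:310]
cv2.imwrite('pics/g2.png',cv2.resize(im,None,fx=13,fy=13,interpolation=cv2.INTER_CUBIC))
E
```

```text
[[234.0, 395.0], [249.0, 420.0], [225.0, 397.0], [240.0, 422.0]]
[[330.0, 370.0], [346.0, 394.0], [339.0, 367.0], [355.0, 392.0]]
[[291. 429.]]
```

View pics/g2.png

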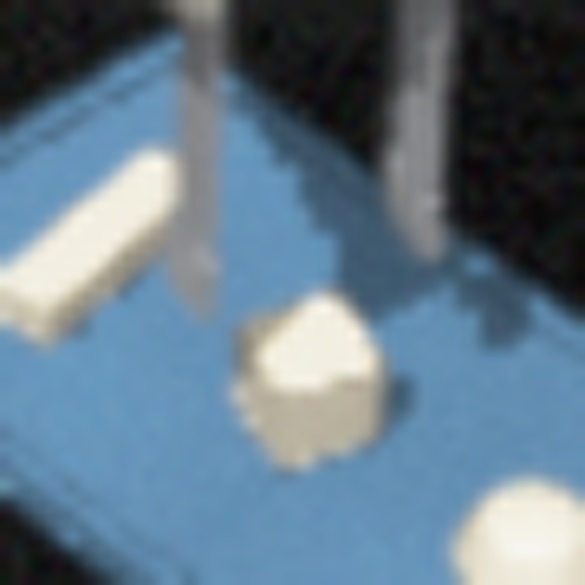

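The tips fall within about 1 px of where I expected. Going down.

Request:
carry_out(increments=[{"linear": [0.0005,0.01,0],"yaw": 0},{"linear": [0.0005,0.02,0],"yaw": 0},{"linear": [0.0005,0.028,0],"yaw": 0},{"linear": [0.0005,0.034,0],"yaw": 0},{"linear": [0.0005,0.034,0],"yaw": 0}])

```text
t: 6.4
tool_pos: [0.5137, -0.0077, 0.1014]
orientation: [-0.447, -1.978, 1.973]
force: [-0.0, 0.7, -0.6]
opening: 0.0476
```

```bash
python3 - <<'E'
from h import *
plan([.5135,-.0078,.101],1.13)
im=robot.read_camera("side"); cv2.imwrite('pics/i_side.png',cv2.resize(im[150:250,240:340],None,fx=6,fy=6,interpolation=cv2.INTER_CUBIC))
E
```

```text
t 6.4 pos [ 0.5137 -0.0077  0.1014] jawhead -2.015 ydir [ 0.002  0.002 -1.   ] F [-0.   0.7 -0.6] open 0.0476 q [-0.12 -0.01  1.87  0.    1.28  1.9 ]
shift [0.0002 0.0004 0.0002] yaw -0.0034105560352539754
```

View pics/i_side.png

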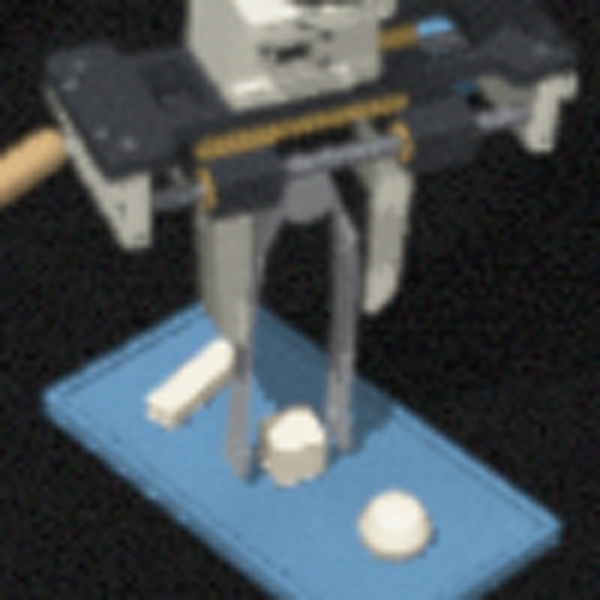

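The pads stand either side of the lump, the left at (242,465) and the right at (342,435), with nothing touched. Squeezing now.

Request:
carry_out(increments=[{"linear": [0,0,0],"yaw": 0},{"linear": [0,0,0],"yaw": 0},{"linear": [0,0,0],"yaw": 0},{"linear": [0,0,0],"yaw": 0},{"linear": [0,0,0],"yaw": 0}], gripper=0.36, newtons=25)

```text
t: 7.08
tool_pos: [0.5144, -0.0078, 0.1023]
orientation: [-0.449, -1.979, 1.974]
force: [0.2, -0.0, 2.4]
opening: 0.0395
```

Request:
carry_out(increments=[{"linear": [0,0,0],"yaw": 0},{"linear": [0,0,0],"yaw": 0},{"linear": [0,0,0],"yaw": 0}])

```text
t: 7.45
tool_pos: [0.5144, -0.0078, 0.1024]
orientation: [-0.449, -1.979, 1.974]
force: [0.3, 1.2, 1.6]
opening: 0.0397
```

Request:
carry_out(increments=[{"linear": [0,-0.01,0],"yaw": 0},{"linear": [0,-0.03,0],"yaw": 0},{"linear": [0,-0.055,0],"yaw": 0},{"linear": [0,-0.08,0],"yaw": 0},{"linear": [0,-0.1,0],"yaw": 0}])

```text
t: 8.07
tool_pos: [0.5143, -0.008, 0.204]
orientation: [-0.45, -1.98, 1.974]
force: [0.1, -0.8, -0.8]
opening: 0.0393
```

```bash
python3 - <<'E'
from h import *
plan([.4328,-.246,.215],1.13)
im=robot.read_camera("side"); cv2.imwrite('pics/j_side.png',cv2.resize(im[130:250,240:340],None,fx=5,fy=5,interpolation=cv2.INTER_CUBIC))
E
```

```text
t 8.07 pos [ 0.5143 -0.008   0.204 ] jawhead -2.015 ydir [ 0.004  0.002 -1.   ] F [ 0.1 -0.8 -0.8] open 0.0393 q [-0.12 -0.1   1.76  0.    1.48  1.9 ]
shift [-0.0288 -0.0118  0.2499] yaw -0.003388465993116263
```

View pics/j_side.png

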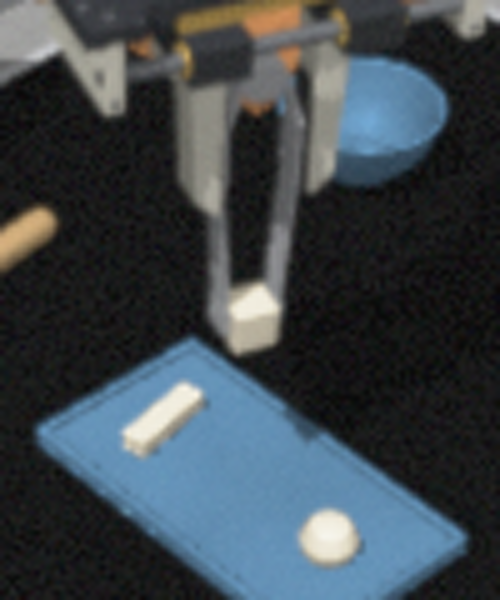

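The lump is held between the tips at (254,320) in the crop and is clear of the plate, and the other two pieces haven't moved. Over to the jug.

Request:
carry_out(increments=[{"linear": [-0.005,-0.005,0.04],"yaw": 0},{"linear": [-0.01,-0.01,0.095],"yaw": 0},{"linear": [-0.017,-0.012,0.15],"yaw": 0},{"linear": [-0.024,-0.012,0.205],"yaw": 0},{"linear": [-0.029,-0.012,0.25],"yaw": 0}])

```text
t: 8.75
tool_pos: [0.4332, -0.2481, 0.2179]
orientation: [-0.455, -1.981, 1.975]
force: [-0.5, -0.7, -1.8]
opening: 0.0397
```

```bash
python3 - <<'E'
from h import *
plan([.4328,-.246,.101],1.13)
im=robot.read_camera("side"); cv2.imwrite('pics/k_side.png',cv2.resize(im[100:220,310:430],None,fx=5,fy=5,interpolation=cv2.INTER_CUBIC))
im=robot.read_camera("top"); cv2.imwrite('pics/k_top.png',cv2.resize(im[205:295,300:400],None,fx=5,fy=5,interpolation=cv2.INTER_CUBIC))
E
```

```text
t 8.75 pos [ 0.4332 -0.2481  0.2179] jawhead -2.016 ydir [ 0.008  0.001 -1.   ] F [-0.5 -0.7 -1.8] open 0.0397 q [-0.63 -0.15  1.78  0.01  1.5   1.39]
shift [ 0.0021  0.1169 -0.0012] yaw -0.004079380120908027
```

View pics/k_side.png

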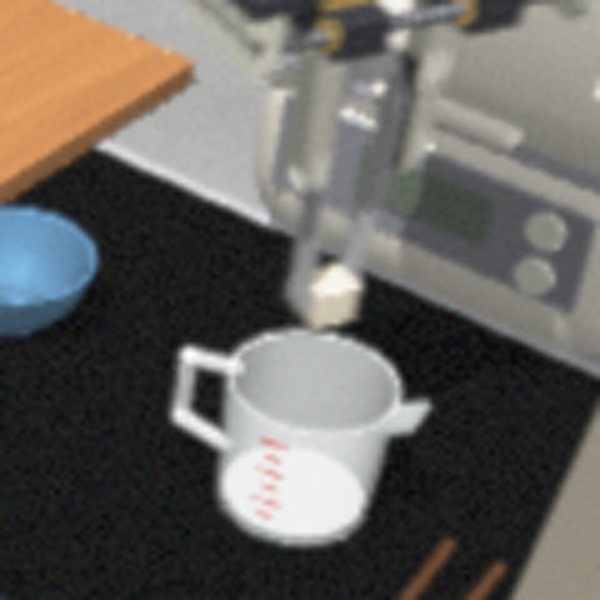

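View pics/k_top.png

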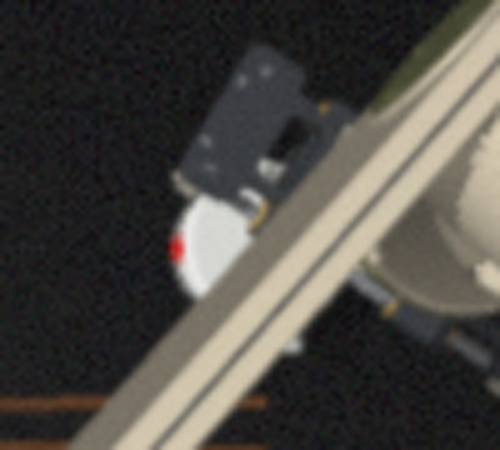

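The lump hangs above the jug's mouth, at (335,297) in the side crop with the rim below it. Lowering.

Request:
carry_out(increments=[{"linear": [0.002,0.025,-0.001],"yaw": 0},{"linear": [0.002,0.05,-0.001],"yaw": 0},{"linear": [0.002,0.072,-0.001],"yaw": 0},{"linear": [0.002,0.09,-0.001],"yaw": 0},{"linear": [0.002,0.1,-0.001],"yaw": 0}])

```text
t: 9.48
tool_pos: [0.4316, -0.2473, 0.1166]
orientation: [-0.456, -1.978, 1.973]
force: [0.9, -0.1, -1.0]
opening: 0.0398
```

Request:
carry_out(increments=[{"linear": [0,0.006,0],"yaw": 0},{"linear": [0,0.011,0],"yaw": 0},{"linear": [0,0.011,0],"yaw": 0}])

```text
t: 9.85
tool_pos: [0.4317, -0.2473, 0.1056]
orientation: [-0.456, -1.978, 1.973]
force: [-0.5, -0.4, -0.5]
opening: 0.0395
```

```bash
python3 - <<'E'
from h import *
plan([.4328,-.246,.103],1.13)
im=robot.read_camera("side"); cv2.imwrite('pics/l_side.png',cv2.resize(im[100:220,310:430],None,fx=5,fy=5,interpolation=cv2.INTER_CUBIC))
E
```

```text
t 9.85 pos [ 0.4317 -0.2473  0.1056] jawhead -2.019 ydir [ 0.006  0.001 -1.   ] F [-0.5 -0.4 -0.5] open 0.0395 q [-0.63 -0.06  1.91  0.    1.29  1.39]
shift [-0.0004  0.0026 -0.0016] yaw -0.007373014058269511
```

View pics/l_side.png

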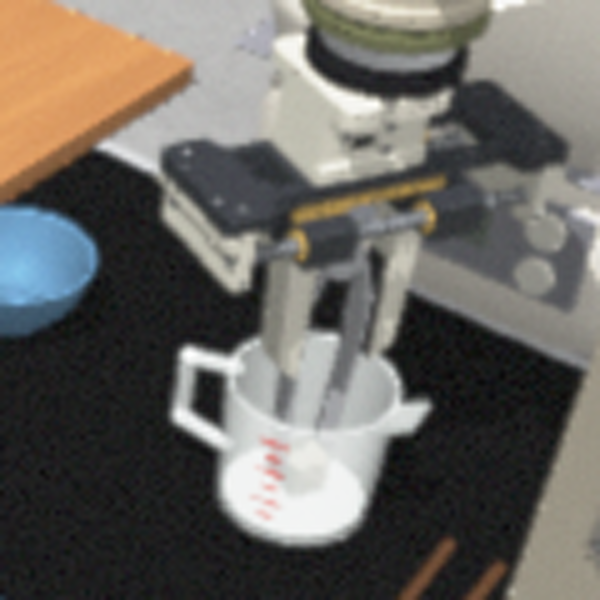

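The lump, at (305,465), is low inside the jug. Down 2 mm more, then open to about 46.5 mm.

Request:
carry_out(increments=[{"linear": [0,0.002,-0.001],"yaw": 0},{"linear": [0,0.0025,-0.001],"yaw": 0},{"linear": [0,0.0025,-0.001],"yaw": 0}])

```text
t: 10.28
tool_pos: [0.4324, -0.2466, 0.1035]
orientation: [-0.457, -1.978, 1.973]
force: [-0.1, 1.5, -0.7]
opening: 0.0397
```

Request:
carry_out(increments=[{"linear": [0,0,0],"yaw": 0},{"linear": [0,0,0],"yaw": 0},{"linear": [0,0,0],"yaw": 0},{"linear": [0,0,0],"yaw": 0},{"linear": [0,0,0],"yaw": 0}], gripper=0.505)

```text
t: 10.9
tool_pos: [0.4324, -0.2466, 0.1035]
orientation: [-0.457, -1.978, 1.973]
force: [0.4, -1.2, -0.4]
opening: 0.0472
```

Request:
carry_out(increments=[{"linear": [0,0,0],"yaw": 0},{"linear": [0,0,0],"yaw": 0}])

```text
t: 11.15
tool_pos: [0.4323, -0.2466, 0.1035]
orientation: [-0.457, -1.978, 1.973]
force: [-0.0, 0.3, -0.2]
opening: 0.0471
```

```bash
python3 - <<'E'
from h import *
plan([.4328,-.246,.103],1.13)
im=robot.read_camera("side"); cv2.imwrite('pics/m_side.png',cv2.resize(im[160:220,340:400],None,fx=10,fy=10,interpolation=cv2.INTER_CUBIC))
E
```

```text
t 11.15 pos [ 0.4323 -0.2466  0.1035] jawhead -2.019 ydir [ 0.007  0.001 -1.   ] F [-0.   0.3 -0.2] open 0.0471 q [-0.62 -0.06  1.91  0.    1.28  1.39]
shift [-0.0002  0.0005 -0.0007] yaw -0.007479349568690452
```

View pics/m_side.png

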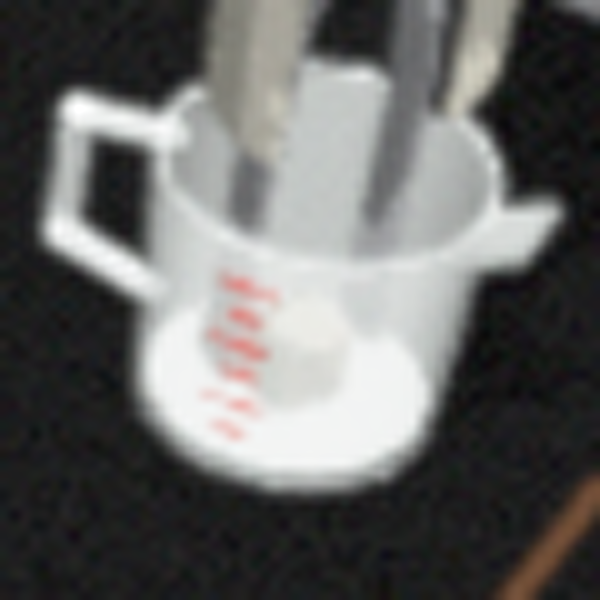

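The lump sits at about (310,350), free between the opened pads. Lifting straight up and looking again.

Request:
carry_out(increments=[{"linear": [0,-0.01,0],"yaw": 0},{"linear": [0,-0.03,0],"yaw": 0},{"linear": [0,-0.06,0],"yaw": 0},{"linear": [0,-0.09,0],"yaw": 0},{"linear": [0,-0.12,0],"yaw": 0}])

```text
t: 11.82
tool_pos: [0.4316, -0.2467, 0.2253]
orientation: [-0.458, -1.978, 1.974]
force: [0.5, 0.1, -0.3]
opening: 0.0469
```

```bash
python3 - <<'E'
from h import *
plan([.434,.2255,.22],np.pi/2)
im=robot.read_camera("side"); cv2.imwrite('pics/n_side.png',cv2.resize(im[110:220,320:430],None,fx=5,fy=5,interpolation=cv2.INTER_CUBIC))
E
```

```text
t 11.82 pos [ 0.4316 -0.2467  0.2253] jawhead -2.019 ydir [ 0.007  0.    -1.   ] F [ 0.5  0.1 -0.3] open 0.0469 q [-0.63 -0.16  1.78  0.    1.52  1.39]
shift [ 0.2025  0.0055 -0.4266] yaw -0.44825458082392444
```

View pics/n_side.png

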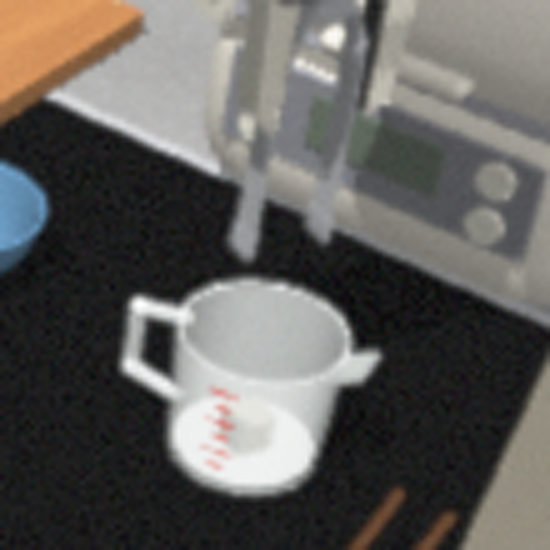

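The lump stays on the jug floor at (250,425) and the empty tongs come up in the gripper. Back towards the caddy.

Request:
carry_out(increments=[{"linear": [0.018,0,-0.038],"yaw": -0.09},{"linear": [0.04,0,-0.084],"yaw": -0.18},{"linear": [0.062,0,-0.13],"yaw": -0.27},{"linear": [0.084,0,-0.177],"yaw": -0.36},{"linear": [0.106,0,-0.224],"yaw": -0.448}])

```text
t: 12.5
tool_pos: [0.4346, 0.0015, 0.2298]
orientation: [0.012, 2.21, -2.217]
force: [1.1, -0.2, -0.5]
opening: 0.0471
```

```bash
python3 - <<'E'
from h import *
plan([.434,.2255,.22],np.pi/2)
E
```

```text
t 12.5 pos [0.4346 0.0015 0.2298] jawhead -1.568 ydir [ 0.014 -0.003 -1.   ] F [ 1.1 -0.2 -0.5] open 0.0471 q [-0.11 -0.35  1.93 -0.    1.55  1.46]
shift [ 2.00e-04  9.00e-03 -2.24e-01] yaw 0.0023459344333280896
```

Request:
carry_out(increments=[{"linear": [0,0,-0.045],"yaw": 0},{"linear": [0,0.002,-0.095],"yaw": 0},{"linear": [0,0.004,-0.145],"yaw": 0},{"linear": [0,0.006,-0.195],"yaw": 0},{"linear": [0,0.008,-0.224],"yaw": 0}])

```text
t: 13.12
tool_pos: [0.4338, 0.2278, 0.2213]
orientation: [0.011, 2.209, -2.215]
force: [0.0, -0.2, -0.8]
opening: 0.0467
```

```bash
python3 - <<'E'
from h import *
plan([.434,.2255,.094],np.pi/2)
s=robot.read_state();R=Ro.from_rotvec(s['orientation']).as_matrix();T=s['tool_pos']
im=robot.read_camera("side"); cv2.imwrite('pics/o_side.png',cv2.resize(im[215:335,190:290],None,fx=5,fy=5,interpolation=cv2.INTER_CUBIC))
for sg in(-1,1):
  P=[T+R@np.array([x,.088,sg*z]) for z in(.0195,.0235) for x in(-.008,.008)]
  print(((proj("side",P)-[190,215]+.5)*5-.5).round().tolist())
E
```

```text
t 13.12 pos [0.4338 0.2278 0.2213] jawhead -1.567 ydir [ 0.014 -0.003 -1.   ] F [ 0.  -0.2 -0.8] open 0.0467 q [ 0.38 -0.18  1.8  -0.01  1.51  1.95]
shift [0.0016 0.1273 0.0019] yaw 0.004203694695172011
[[208.0, 249.0], [237.0, 271.0], [201.0, 255.0], [230.0, 277.0]]
[[279.0, 195.0], [308.0, 216.0], [286.0, 190.0], [315.0, 211.0]]
```

View pics/o_side.png

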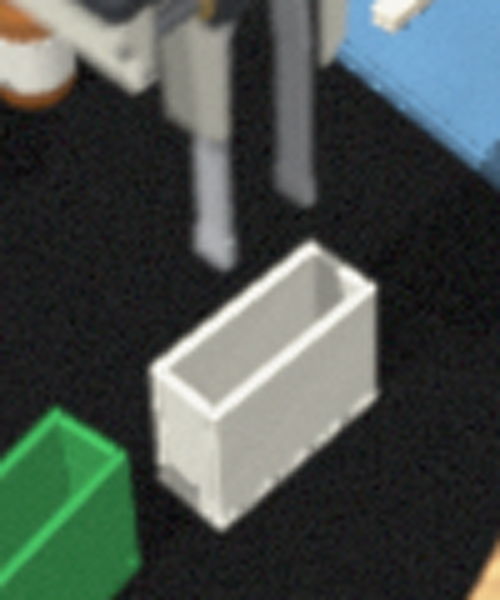

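The tips line up with the caddy: the predicted corners agree with the picture to about 1 px. The caddy's mouth is at about (265,320) in the crop. I'll lower in stages.

Request:
carry_out(increments=[{"linear": [0.0025,0.015,0.002],"yaw": 0},{"linear": [0.0025,0.03,0.002],"yaw": 0},{"linear": [0.0025,0.05,0.002],"yaw": 0},{"linear": [0.0025,0.07,0.002],"yaw": 0},{"linear": [0.0025,0.085,0.002],"yaw": 0}])

```text
t: 13.8
tool_pos: [0.4315, 0.2264, 0.1339]
orientation: [0.01, 2.212, -2.216]
force: [0.7, 0.0, -0.0]
opening: 0.0473
```

```bash
python3 - <<'E'
from h import *
plan([.433,.2255,.094],np.pi/2)
im=robot.read_camera("side"); cv2.imwrite('pics/p_side.png',cv2.resize(im[215:335,190:290],None,fx=5,fy=5,interpolation=cv2.INTER_CUBIC))
E
```

```text
t 13.8 pos [0.4315 0.2264 0.1339] jawhead -1.567 ydir [ 0.012 -0.002 -1.   ] F [ 0.7  0.  -0. ] open 0.0473 q [ 0.38 -0.12  1.91 -0.01  1.34  1.95]
shift [-0.001   0.0399  0.0009] yaw 0.003299210542690112
```

View pics/p_side.png

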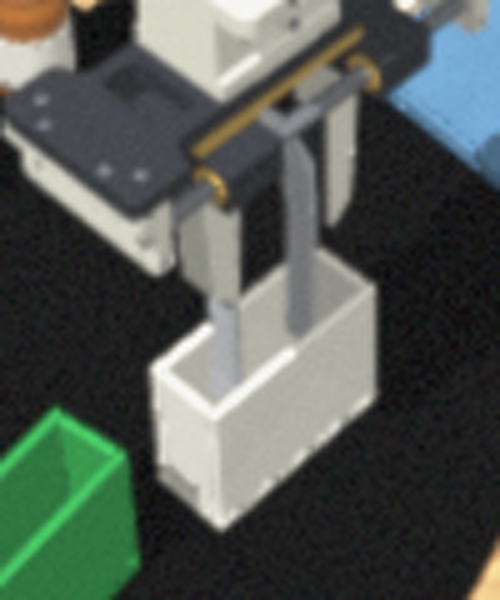

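Both arms are inside the caddy, with no contact force. Continuing down.

Request:
carry_out(increments=[{"linear": [-0.001,0.012,0.001],"yaw": 0},{"linear": [-0.001,0.024,0.001],"yaw": 0},{"linear": [-0.001,0.034,0.001],"yaw": 0},{"linear": [-0.001,0.0385,0.001],"yaw": 0},{"linear": [-0.001,0.0385,0.001],"yaw": 0}])

```text
t: 14.48
tool_pos: [0.4318, 0.2251, 0.0933]
orientation: [0.006, 2.212, -2.218]
force: [0.6, -0.7, -0.8]
opening: 0.0469
```

Request:
carry_out(increments=[{"linear": [0,0.001,0],"yaw": 0},{"linear": [0,0.0015,0],"yaw": 0},{"linear": [0,0.0015,0],"yaw": 0}])

```text
t: 14.85
tool_pos: [0.432, 0.2252, 0.0921]
orientation: [0.007, 2.212, -2.218]
force: [-0.2, -0.0, -0.2]
opening: 0.0471
```

Request:
carry_out(increments=[{"linear": [0,0,0],"yaw": 0},{"linear": [0,0,0],"yaw": 0},{"linear": [0,0,0],"yaw": 0},{"linear": [0,0,0],"yaw": 0},{"linear": [0,0,0],"yaw": 0}], gripper=0.6)

```text
t: 15.48
tool_pos: [0.432, 0.2252, 0.0921]
orientation: [0.007, 2.212, -2.218]
force: [0.1, -0.2, -0.6]
opening: 0.056
```

Request:
carry_out(increments=[{"linear": [0,0,0],"yaw": 0},{"linear": [0,0,0],"yaw": 0},{"linear": [0,0,0],"yaw": 0},{"linear": [0,0,0],"yaw": 0},{"linear": [0,0,0],"yaw": 0}], gripper=0.97)

```text
t: 16.1
tool_pos: [0.432, 0.2252, 0.0921]
orientation: [0.007, 2.212, -2.218]
force: [0.5, -0.6, 0.5]
opening: 0.0899
```

```bash
python3 - <<'E'
from h import *
plan([.434,.2255,.22],np.pi/2)
im=robot.read_camera("side"); cv2.imwrite('pics/q_side.png',cv2.resize(im[215:335,190:290],None,fx=5,fy=5,interpolation=cv2.INTER_CUBIC))
E
```

```text
t 16.1 pos [0.432  0.2252 0.0921] jawhead -1.567 ydir [ 0.01  -0.003 -1.   ] F [ 0.5 -0.6  0.5] open 0.0899 q [ 0.38 -0.08  1.95 -0.01  1.26  1.95]
shift [-3.300e-03 -1.279e-01  1.000e-04] yaw 0.003657582011940441
```

View pics/q_side.png

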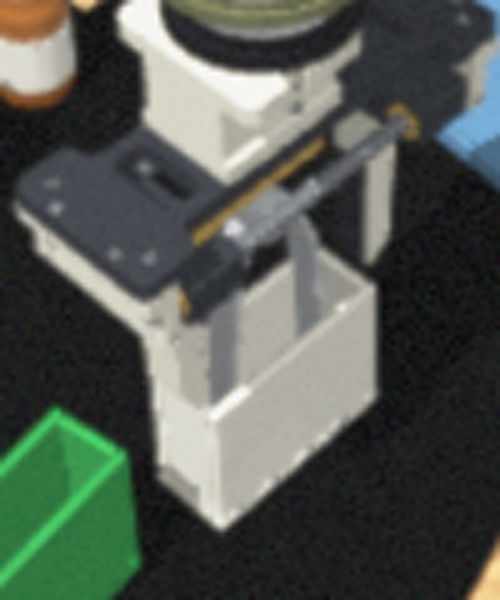

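The tongs stand released in the caddy. Withdrawing straight up.

Request:
carry_out(increments=[{"linear": [0,-0.015,0],"yaw": 0},{"linear": [0,-0.04,0],"yaw": 0},{"linear": [0,-0.075,0],"yaw": 0},{"linear": [0,-0.12,0],"yaw": 0},{"linear": [0,-0.165,0],"yaw": 0}])

```text
t: 16.77
tool_pos: [0.4302, 0.2256, 0.2597]
orientation: [0.008, 2.212, -2.217]
force: [0.5, -0.5, 0.5]
opening: 0.0901
```

Request:
carry_out(increments=[{"linear": [0,0,0.04],"yaw": 0},{"linear": [0,0,0.09],"yaw": 0},{"linear": [0,0,0.14],"yaw": 0},{"linear": [0,0,0.17],"yaw": 0},{"linear": [0,0,0.17],"yaw": 0}])

```text
t: 17.4
tool_pos: [0.431, 0.0541, 0.2613]
orientation: [0.013, 2.212, -2.218]
force: [-0.4, 0.9, 0.5]
opening: 0.0902
```

```bash
python3 - <<'E'
from h import *
plan([.434,.2255,.22],np.pi/2)
im=robot.read_camera("side"); cv2.imwrite('pics/r_side.png',im); cv2.imwrite('pics/r_c.png',cv2.resize(im[235:325,200:290],None,fx=6,fy=6,interpolation=cv2.INTER_CUBIC))
im=robot.read_camera("top"); cv2.imwrite('pics/r_top.png',im)
E
```

```text
t 17.4 pos [0.431  0.0541 0.2613] jawhead -1.57 ydir [ 0.012 -0.003 -1.   ] F [-0.4  0.9  0.5] open 0.0902 q [ 0.01 -0.36  1.88 -0.    1.61  1.58]
shift [-0.0025  0.0409 -0.1716] yaw 0.00036403878532276224
```

View pics/r_side.png

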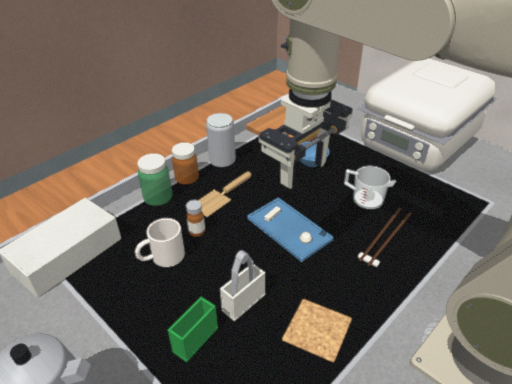

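View pics/r_c.png

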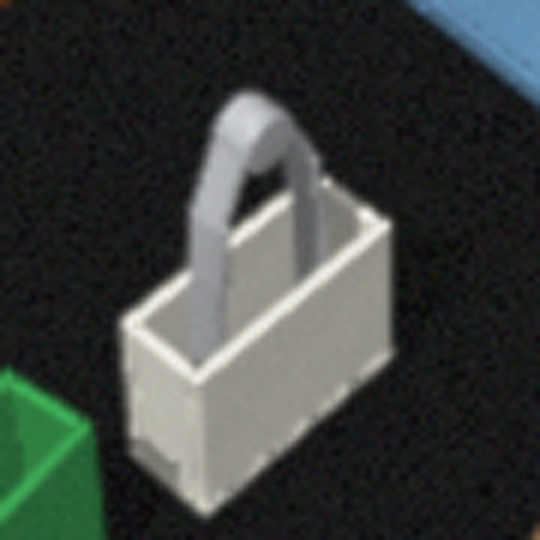

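View pics/r_top.png

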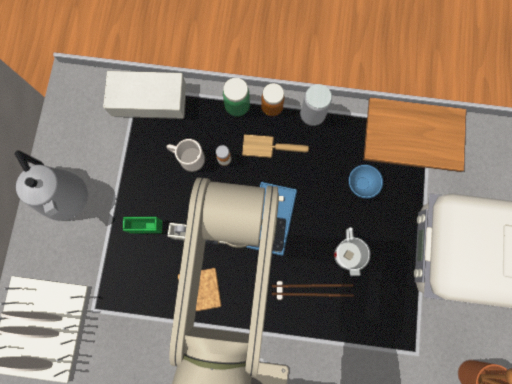

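The tongs stand in the white caddy at (243,280) in the side view. The lump is in the jug at (349,255) in the top view. The stick and dome are still on the plate and the bystanders haven't moved. Handing in.

```bash
python3 -c "
from plant import robot
print(robot.close_job(), robot.read_state()['t'])"
```

```text
the job is handed in; nothing more can be done
the job is handed in; nothing more can be done
```

I took the tongs from the white caddy and pinched the cube-shaped lump with them; the grip opening stopped at 39.6 mm, against the 40 mm expected. I let it go just above the jug's floor, stood the tongs back in the caddy and withdrew. The last readout before hand-in was 17.4 s.

The last pictures from both cameras showed:
- **Tongs:** upright in the caddy, looking the same as at the start.
- **Lump:** resting on the jug floor.
- **Rest of the counter:** the jug, stick, dome and bystanders looked unmoved by eye. In the last top view the arm hid most of the plate and caddy, so for those I relied on the side view.

Measured tool forces stayed under about 3 N at every readout, and no check failed or disagreed. One early pair of moves was refused because the rows had no yaw value. Nothing moved then, and I resent them with it.

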